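# Sort the changeover parts of a soldering cell

## Task

Clear up after the changeover: first put the red reject block through the square port in the top of the red scrap box, keeping the gripper off the box and the block clear of the port's rim. Then stand the two yellow rollers in the blue tray and the two bare aluminium guide blocks in the green tray, all upright and flat on the tray floor. Leave the solder spool and the jar where they stand.

Things in the scene. Friction and masses are not known exactly. Their poses are not given: they have to be found in the camera images.
- reject_center (a point): Reject: red all over, wire guide block, 36 mm along its x by 48 mm along its y by 50 mm tall (about 0.2 kg), with a black-floored groove 12 mm wide and 10 mm deep along the middle of its top, running along its y; grip it across the flat sides 36 mm apart (along its x). Point: its centre, 25 mm above its underside; z upward. Starts upright on the bench.
- roller_a_center (a point): First of two like rollers: bright yellow drive roller standing on end, a plain cylinder of diameter 42 mm and height 50 mm with a steel hub in its top (about 0.12 kg). Point: its centre, 25 mm above its underside; z is the roller's axis, upward. Starts upright on the bench.
- roller_b_center (a point): Second of two like rollers: bright yellow drive roller standing on end, a plain cylinder of diameter 42 mm and height 50 mm with a steel hub in its top (about 0.12 kg). Point: its centre, 25 mm above its underside; z is the roller's axis, upward. Starts upright on the bench.
- guide_a_center (a point): First of two like bare aluminium guide blocks: wire guide block, 36 mm along its x by 48 mm along its y by 50 mm tall (about 0.2 kg), with a black-floored groove 12 mm wide and 10 mm deep along the middle of its top, running along its y; grip it across the flat sides 36 mm apart (along its x). Point: its centre, 25 mm above its underside; z upward. Starts upright on the bench.
- guide_b_center (a point): Second of two like bare aluminium guide blocks: wire guide block, 36 mm along its x by 48 mm along its y by 50 mm tall (about 0.2 kg), with a black-floored groove 12 mm wide and 10 mm deep along the middle of its top, running along its y; grip it across the flat sides 36 mm apart (along its x). Point: its centre, 25 mm above its underside; z upward. Starts upright on the bench.
- roller_tray: Blue open tray fixed to the bench, 88 mm along its x by 168 mm along its y, inside 80 x 160 mm, walls 4 mm thick and 19 mm high, floor 4 mm thick. Origin: centre of its underside (bench level); z upward. Holds two parts side by side along y.
- guide_tray: Green open tray fixed to the bench, 88 mm along its x by 168 mm along its y, inside 80 x 160 mm, walls 4 mm thick and 19 mm high, floor 4 mm thick. Origin: centre of its underside (bench level); z upward. Holds two parts side by side along y.
- scrap_box: Red closed scrap box fixed to the bench, 130 x 130 mm and 66 mm high, with a square port 84 x 84 mm in the middle of its 4 mm thick top, edged by a thin white line, sides along the box's x and y; floor 4 mm thick. Origin: centre of its underside (bench level), below the port's centre; z upward. A block let go in the port may drop to the floor inside and may fall over there.
- spool: Bystander: small loose solder spool standing on end, green flanges of 54 mm diameter, 45 mm tall. Origin: centre of its underside. To be left alone.
- jar: Bystander: small loose amber jar with a black cap, 48 mm diameter, 45 mm tall. Origin: centre of its underside. To be left alone.
There are look-alikes about, which are no part of the job. What is shaped like the part that bears guide_b_center but brown or pink is not meant.

How it is judged:
By the outcome, as a careful person would: the job done as asked, in the order asked, and still so for the second after the job is handed in, with the robot touching nothing.
It also fails if it takes over 131 s, if anything falls off the work surface, if the arm or the gripper's body presses on something with over 40 N, if the wrist force passes 120 N, or if a joint passes its speed limit or range.

## Robot

A 7-joint arm with a two-finger parallel gripper is mounted at the origin on the work surface. World frame = base frame: x ahead of the robot, y to its left, z up, the work surface at z = 0. Lengths are in m, angles in rad, forces in N, time in s.
With the tool pointing down it reaches from about 0.425 to 0.825 m from the base axis. Payload 3.6 kg.
Tool frame: the origin (TCP) lies midway between the tips of the shut fingers; the grasp point (between the pads) lies 19 mm behind it (pinch_z is the distance from the TCP to the grasp point, in m); z points along the fingers, y is the direction in which the jaws open and shut (so a half turn about z gives the same grasp; the last joint's range is limited). The gripper opens to 93 mm and grips with 3 to 60 N. Pads are 15 mm wide; open, the fingers measure 128 mm over their backs; the gripper's body (75 mm by 188 mm) begins 65 mm behind the grasp point.
Start: joints at [-1.169, 0.615, -0.013, 1.423, 0.008, 1.103, -0.04], TCP at [0.27, 0.591, 0.219] pointing down, gripper open.
Joint ranges: [-3.12, 3.12], [-0.3, 2.06], [-1.34, 1.32], [0.26, 2.42], [-1.36, 4.5], [0.01, 1.98], [-2.84, 2.84]. Speed limits (rad/s): [2.79, 2.79, 3.14, 3.14, 3.14, 3.14, 3.14].

## Interface

Orientations are given as a rotation vector (axis times angle).
In Python, from plant import get_obs, grab_frame, camera_params, hand_in, pinch_z gives the robot as it stands.
- The arm moves only by the tool servo_tool, never from a script. Its argument "rows" is a list of rows, each a list of 7 numbers: the shift along the tool's x, y, z in mm, then the turn, a rotation vector about the tool's x, y, z in rad, then the opening in per cent of the stroke, from 0 (shut) to 100 (fully open). In form: [[x, y, z, ax, ay, az, fingers], ...]. A call has 1 to 12 rows; each row is the pose to reach, as a shift and turn from the pose measured when the call began, along the tool's axes at that moment; what a row does not reach only later rows make up. A row lasts 1/12 s, in which the tool goes at most 41.7 mm and 7.16 degrees, less where a joint would pass 70% of its speed; a pose out of reach is approached as far as the arm can. A call with a gripper value outside its range is refused whole. The fingers move at their own pace and stop on an object; "force" is the grip in N (left out, the last holds). Time passes only in rows, so rows that repeat a pose let the fingers close. It gives the time, the measured TCP pose, the force and the opening at its end, in the units of the state.
- get_obs(): the state, without advancing time (a new reading comes with each control period).
- grab_frame(name): name is "side" or "top"; returns (picture, depth): 420x560x3 uint8, blue, green, red; 420x560 float32, m along the optical axis (not along the pixel's ray), 0 where there is no reading.
- camera_params(name): a dict with "camera_matrix" (3x3 intrinsics, pixels), "R" (3x3) and "t" (3): a world point X has camera coordinates R X + t. Camera axes: x right, y down, z forward; pixel columns grow to the right and rows downward; lengths in m; the calibration is good to about 2 mm. A picture is of the moment at which its call begins. camera_params takes no time and is no camera call.
- hand_in(): hands the job in, once; it reports no verdict.
The state is a dict: "t": time; "joint_pos": joint angles; "dq": joint speeds; "joint_torque": joint torques, N m; "eef_pos": TCP position; "orientation": TCP orientation; "wrist_force": force on the tool from outside, world axes, zero at the start; "ft_torque": the same for the moment, N m; "finger_gap": finger opening in m.
Only numpy, scipy, OpenCV 4.12 (cv2) and the standard library are available. Lean on these libraries where they do the work, as an engineer would, in place of code of your own. Each camera call takes 0.05 s, during which the arm holds its last target.

## Working session

There is one attempt and no reset: what is moved stays moved. The work goes in short steps, Python scripts to look and compute and a tool call to move; the robot and the scene stay as the last step left them, time stands still between calls to the robot, and variables do not carry over. Pictures are saved under pics/ and viewed, and the job is handed in when it is done.

Besides the shell and the picture viewer there is one more tool, called after "Request:" as name(argument=value, ...) on one line, values as JSON. servo_tool: Moves the arm, as the interface text tells. Its arguments: {"type":"object","properties":{"rows":{"type":"array"},"force":{"type":"number"}},"required":["rows"]}

```bash
mkdir -p pics; ls
python3 - <<'E'
from plant import *
import cv2
o=get_obs();print({k:o[k] for k in('t','eef_pos','orientation','finger_gap','wrist_force')},pinch_z)
for n in('side','top'):
    f,d=grab_frame(n);cv2.imwrite(f'pics/{n}0.png',f)
    import numpy as np;np.save(f'{n}0.npy',d);p=camera_params(n);print(n,p)
E
```

```text
pics
{'t': 0.0, 'eef_pos': array([0.26932525, 0.59071855, 0.21749847]), 'orientation': array([-0.66664752, -3.06954386,  0.00389499]), 'finger_gap': 0.09277005656702271, 'wrist_force': array([ 0.23230318,  0.03042728, -0.15374638])} 0.0188
side {'camera_matrix': array([[393.09842092,   0.        , 285.5840164 ],
       [  0.        , 393.09842092, 209.98042434],
       [  0.        ,   0.        ,   1.        ]]), 'R': array([[ 0.95459413, -0.29778974, -0.00844511],
       [-0.18139936, -0.55853938, -0.8093998 ],
       [ 0.23631403,  0.77418023, -0.58719728]]), 't': array([-0.50427795,  0.12438646,  0.99014869])}
top {'camera_matrix': array([[456.13892229,   0.        , 278.68079982],
       [  0.        , 456.13892229, 204.21432508],
       [  0.        ,   0.        ,   1.        ]]), 'R': array([[ 0.00543994, -0.99995942, -0.00718031],
       [-0.99860804, -0.0050556 , -0.05250162],
       [ 0.05246319,  0.00745593, -0.99859502]]), 't': array([-0.01587518,  0.51541735,  1.01853427])}
```

View pics/top0.png

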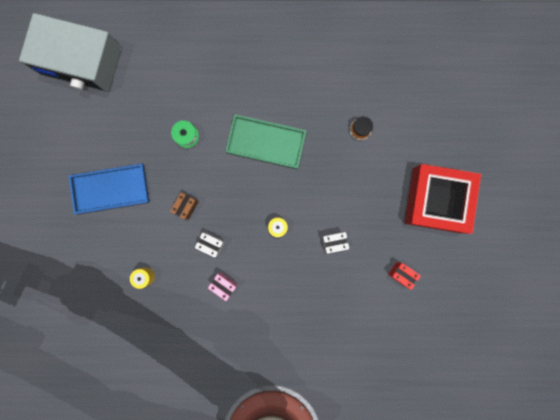

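View pics/side0.png

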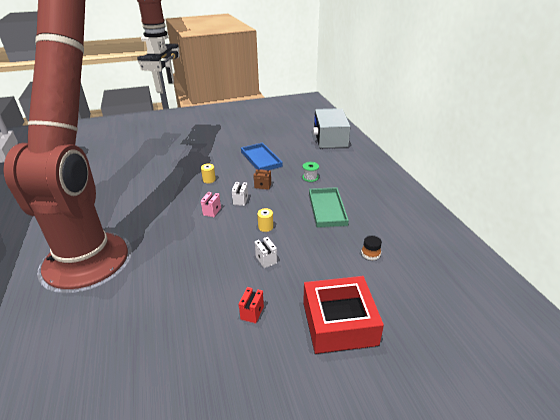

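The top view shows every part. Red reject (406,276), scrap box (445,198), yellow rollers (140,279) and (278,227), aluminium guides (209,244) and (335,243), blue tray (109,189), green tray (266,142). The pink and brown look-alikes are at (222,287) and (183,205). Next I'll measure them.

```bash
cat > h.py <<'E'
from plant import *
import cv2,numpy as np
from scipy.spatial.transform import Rotation as Ro
def world(n,d):
    p=camera_params(n);K=p['camera_matrix'];v,u=np.mgrid[:420,:560]
    c=np.stack([(u-K[0,2])/K[0,0]*d,(v-K[1,2])/K[1,1]*d,d],-1)
    return (c-p['t'])@p['R']
def onplane(n,uv,z):
    p=camera_params(n);K=p['camera_matrix']
    r=np.c_[(np.atleast_2d(uv)-K[:2,2])/K[0,0],np.ones(len(np.atleast_2d(uv)))]@p['R'];C=-p['R'].T@p['t']
    return (C+r*((z-C[2])/r[:,2])[:,None])[:,:2]
def measure(f,d,seeds,zr):
    # seeds name->(u,v); points at top height around the seed
    W=world('top',d);out={}
    for k,(u,v,r) in seeds.items():
        lo,hi,zt=zr[k]
        m=((W[...,2]>lo)&(W[...,2]<hi)).astype(np.uint8)
        w=np.zeros_like(m);w[max(0,v-r):v+r,max(0,u-r):u+r]=1;m&=w
        c=max(cv2.findContours(m,0,cv2.CHAIN_APPROX_NONE)[0],key=cv2.contourArea)
        P=onplane('top',c[:,0].astype(float),zt)
        q=cv2.minAreaRect((P*1000).astype(np.float32))
        out[k]=q;print(k,np.round(q[0],1),np.round(q[1],1),round(q[2],1),'n',int(m.sum()),'z',np.round(np.percentile(W[...,2][m>0],[10,50,90]),4))
    return out
E
cat > m0.py <<'E'
from h import *
f=cv2.imread('pics/top0.png');d=np.load('top0.npy')
S={'reject':(406,276,22),'ra':(140,279,18),'rb':(278,227,18),'ga':(209,244,20),'gb':(335,243,20),'pink':(222,287,20),'brown':(183,205,20),'spool':(184,133,22),'jar':(361,127,20),'blue':(109,189,48),'green':(266,142,48),'box':(445,198,45)}
Z={k:(.041,.06,.05) for k in S};Z['spool']=Z['jar']=(.038,.06,.045);Z['blue']=Z['green']=(.012,.03,.019);Z['box']=(.058,.075,.066)
measure(f,d,S,Z)
hsv=cv2.cvtColor(f,cv2.COLOR_BGR2HSV)
# port white line
m=((hsv[...,1]<70)&(hsv[...,2]>150)).astype(np.uint8);m[:, :400]=0;m[:150]=0;m[260:]=0
P=onplane('top',cv2.findNonZero(m)[:,0].astype(float),.066);print('port',cv2.minAreaRect((P*1000).astype(np.float32)))
o=get_obs();print(o['t'],Ro.from_rotvec(o['orientation']).as_matrix().round(3))
E
python3 m0.py
```

```text
reject [ 359.7 -288.4] [50.4 36.3] 55.5 n 302 z [0.043  0.0494 0.0518]
ra [351.  287.9] [41.  41.2] 64.2 n 304 z [0.0474 0.0501 0.0527]
rb [463.9 -10.1] [39.1 39.2] 0.3 n 285 z [0.0479 0.05   0.0522]
ga [416.3 143.2] [48.6 19.3] 68.7 n 305 z [0.0427 0.0496 0.0519]
gb [ 430.8 -137.3] [36.1 48.6] 11.4 n 290 z [0.0427 0.0493 0.0519]
pink [333.2 109.4] [48.  37.4] 55.2 n 320 z [0.0425 0.0495 0.052 ]
brown [509.2 197.1] [37.8 48. ] 61.8 n 317 z [0.0421 0.0497 0.0524]
spool [671.8 200.5] [51.6 51. ] 0.9 n 457 z [0.0428 0.045  0.0471]
jar [ 687.9 -197.8] [40.2 42. ] 0.2 n 298 z [0.0417 0.0442 0.0469]
blue [548.3 373.3] [ 88.8 170.2] 9.6 n 526 z [0.0147 0.0184 0.0209]
green [658.1  18.1] [167.9  89.2] 77.5 n 466 z [0.0146 0.0183 0.0207]
box [ 526.8 -371. ] [132.4 130.4] 80.6 n 2242 z [0.0629 0.0653 0.0676]
port ((527.4228515625, -372.8156433105469), (90.85291290283203, 90.9393539428711), 80.60910034179688)
0.1 [[-0.91   0.415 -0.001]
 [ 0.415  0.91  -0.002]
 [ 0.    -0.002 -1.   ]]
```

```bash
cat >> h.py <<'E'
def go(x,y,z,jaw,o=None):
    """print shift (mm) and turn from the present pose to TCP x,y,z(mm) with jaw axis angle deg"""
    o=o or get_obs();R=Ro.from_rotvec(o['orientation']).as_matrix()
    az=np.degrees(np.arctan2(y,x));j=az+((jaw-az+90)%180-90);a=np.radians(j)
    yy=np.array([np.cos(a),np.sin(a),0]);zz=np.array([0,0,-1.]);T=np.c_[np.cross(yy,zz),yy,zz]
    s=R.T@(np.array([x,y,z])-o['eef_pos']*1000);r=Ro.from_matrix(R.T@T).as_rotvec()
    print(f'to {x,y,z} jaw {j:.1f} (q7 off {j-az:.0f}):',s.round(1).tolist(),r.round(3).tolist())
def st():
    o=get_obs();R=Ro.from_rotvec(o['orientation']).as_matrix();print('t',round(o['t'],2),(o['eef_pos']*1000).round(1),'jaw',np.degrees(np.arctan2(R[1,1],R[0,1])).round(1),'gap',round(o['finger_gap']*1000,1),'F',o['wrist_force'].round(1),'q7',o['joint_pos'][6].round(2))
E
python3 - <<'E'
from h import *
d=np.load('top0.npy');f=cv2.imread('pics/top0.png');W=world('top',d)
for k,(u,v) in {'reject':(406,276),'ga':(209,244),'gb':(335,243)}.items():
    m=((W[...,2]>.041)&(W[...,2]<.06)).astype(np.uint8);w=np.zeros_like(m);w[v-20:v+20,u-20:u+20]=1;m&=w
    P=onplane('top',cv2.findNonZero(m)[:,0].astype(float),.05);print(k,cv2.minAreaRect((P*1000).astype(np.float32)))
st();go(520,80,180,8);go(360,-288,150,-34.5)
E
```

```text
reject ((359.748291015625, -288.4067077636719), (50.370941162109375, 36.2725830078125), 55.468162536621094)
ga ((424.6168518066406, 138.9230499267578), (47.85287094116211, 36.69878387451172), 64.08091735839844)
gb ((430.771240234375, -137.30331420898438), (36.108760833740234, 48.59165954589844), 11.3597993850708)
t 0.1 [269.3 590.8 217.6] jaw 65.5 gap 92.7 F [ 0.3  0.2 -0.2] q7 -0.04
to (520, 80, 180) jaw 8.0 (q7 off -1): [-440.0, -360.8, 38.4] [-0.002, 0.001, 1.004]
to (360, -288, 150) jaw -34.5 (q7 off 4): [-447.0, -761.9, 69.3] [-0.002, 0.002, 1.745]
```

Request:
servo_tool(rows=[[-55,-45,5,0,0,0.12,100],[-110,-90,10,0,0,0.24,100],[-165,-135,15,0,0,0.36,100],[-220,-180,19,0,0,0.48,100],[-275,-225,24,0,0,0.6,100],[-330,-270,29,0,0,0.72,100],[-385,-315,33,0,0,0.84,100],[-440,-360,38,0,0,0.96,100],[-440,-360,38,0,0,1.0,100],[-440,-360,38,0,0,1.0,100],[-440,-360,38,0,0,1.0,100],[-440,-360,38,0,0,1.0,100]], force=25)

```text
t: 1.1
eef_pos: [0.4896, 0.1418, 0.1847]
orientation: [2.056, 2.375, -0.004]
wrist_force: [1.1, 1.1, -0.4]
finger_gap: 0.093
```

```bash
python3 -c "
from h import *
st();go(360,-288,120,-34.5)"
```

```text
t 1.1 [489.6 141.8 184.7] jaw 8.2 gap 93.0 F [ 1.1  1.1 -0.4] q7 -0.01
to (360, -288, 120) jaw -34.5 (q7 off 4): [-406.7, -189.6, 65.8] [-0.001, 0.002, 0.746]
```

Request:
servo_tool(rows=[[-40,-5,5,0,0,0.08,100],[-80,-10,10,0,0,0.16,100],[-120,-20,16,0,0,0.24,100],[-160,-32,22,0,0,0.32,100],[-200,-46,28,0,0,0.4,100],[-240,-64,34,0,0,0.48,100],[-280,-86,40,0,0,0.56,100],[-315,-112,48,0,0,0.64,100],[-350,-140,55,0,0,0.7,100],[-380,-165,60,0,0,0.746,100],[-407,-190,66,0,0,0.746,100],[-407,-190,66,0,0,0.746,100]])

```text
t: 2.1
eef_pos: [0.3541, -0.2949, 0.1195]
orientation: [2.786, 1.444, -0.011]
wrist_force: [-0.4, -0.1, 0.6]
finger_gap: 0.093
```

Request:
servo_tool(rows=[[0,0,0,0,0,0,80]])

```text
t: 2.18
eef_pos: [0.3521, -0.2969, 0.1192]
orientation: [2.791, 1.436, -0.013]
wrist_force: [0.5, 0.4, -0.2]
finger_gap: 0.09
```

```bash
python3 -c "
from h import *
st();go(360,-288,19,-34.5)"
```

```text
t 2.18 [ 352.1 -296.9  119.2] jaw -35.6 gap 90.0 F [ 0.5  0.4 -0.2] q7 0.4
to (360, -288, 19) jaw -34.5 (q7 off 4): [12.7, 1.4, 100.1] [-0.001, 0.008, -0.018]
```

Request:
servo_tool(rows=[[13,1,20,0,0,-0.018,80],[13,1,40,0,0.008,-0.018,80],[13,1,50,0,0.008,-0.018,80],[13,1,50,0,0.008,-0.018,80],[13,1,50,0,0.008,-0.018,80]])

```text
t: 2.6
eef_pos: [0.3608, -0.2859, 0.0688]
orientation: [-2.777, -1.464, 0.001]
wrist_force: [-0.1, -0.0, 0.5]
finger_gap: 0.0745
```

```bash
python3 -c "
from h import *
st();go(360,-288,19,-34.5);print(get_obs()['joint_pos'].round(2))
f,d=grab_frame('side');cv2.imwrite('pics/s1.png',f)"
```

```text
t 2.6 [ 360.8 -285.9   68.8] jaw -34.4 gap 74.5 F [-0.1 -0.   0.5] q7 0.45
to (360, -288, 19) jaw -34.5 (q7 off 4): [-2.2, 0.7, 49.8] [-0.002, -0.0, 0.002]
[ 0.38  0.59  0.36  2.12 -0.42  0.5   0.45]
```

View pics/s1.png

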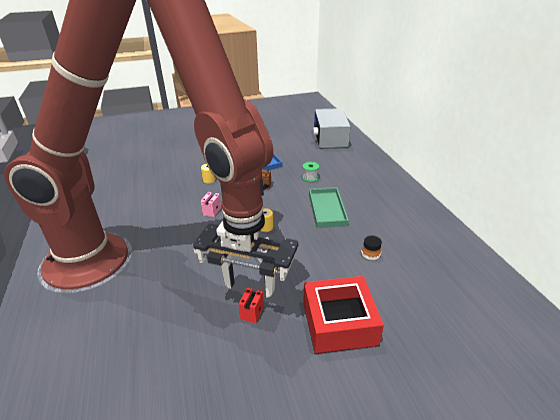

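The side view shows the open fingers straddling the red block at (251,303). Next I'll lower the tool and grip.

Request:
servo_tool(rows=[[-2,1,17,0,0,0,80],[-2,1,34,0,0,0,80],[-2,1,50,0,0,0,80],[-2,1,50,0,0,0,80],[-2,1,50,0,0,0,30],[-2,1,50,0,0,0,30],[-2,1,50,0,0,0,20],[-2,1,50,0,0,0,20],[-2,1,50,0,0,0,20],[-2,1,50,0,0,0,20]])

```text
t: 3.48
eef_pos: [0.361, -0.2888, 0.0198]
orientation: [2.779, 1.465, -0.0]
wrist_force: [-0.0, 0.4, 0.5]
finger_gap: 0.0393
```

```bash
python3 -c "
from h import *
st()"
```

```text
t 3.48 [ 361.  -288.8   19.8] jaw -34.4 gap 39.3 F [-0.   0.4  0.5] q7 0.51
```

Request:
servo_tool(rows=[[0,0,0,0,0,0,15],[0,0,0,0,0,0,15],[0,0,0,0,0,0,15],[0,0,-10,0,0,0,15],[0,0,-30,0,0,0,15],[0,0,-60,0,0,0,15],[0,0,-90,0,0,0,15],[0,0,-120,0,0,0,15],[0,0,-130,0,0,0,15],[0,0,-130,0,0,0,15]])

```text
t: 4.32
eef_pos: [0.362, -0.2898, 0.1521]
orientation: [2.775, 1.463, 0.004]
wrist_force: [0.6, -0.5, -1.7]
finger_gap: 0.0359
```

```bash
python3 -c "
from h import *
st();go(527,-372,150,-9.4)"
```

```text
t 4.32 [ 362.  -289.8  152.1] jaw -34.4 gap 35.9 F [ 0.6 -0.5 -1.7] q7 0.37
to (527, -372, 150) jaw -9.4 (q7 off 26): [25.4, 182.6, 3.1] [0.005, 0.001, -0.437]
```

Request:
servo_tool(rows=[[3,26,0,0,0,-0.06,15],[7,52,0,0,0,-0.13,15],[11,78,1,0,0,-0.19,15],[15,104,2,0.005,0,-0.26,15],[18,130,3,0.005,0,-0.32,15],[22,156,3,0.005,0,-0.38,15],[25,183,3,0.005,0,-0.437,15],[25,183,3,0.005,0,-0.437,15],[25,183,3,0.005,0,-0.437,15],[25,183,3,0.005,0,-0.437,15],[25,183,3,0.005,0,-0.437,15]])

```text
t: 5.23
eef_pos: [0.5255, -0.3719, 0.149]
orientation: [-2.395, -2.03, 0.003]
wrist_force: [0.2, 0.1, -2.4]
finger_gap: 0.0357
```

```bash
python3 -c "
from h import *
st();go(527,-372,76,-9.4)
for n in('side','top'):
  f,d=grab_frame(n);cv2.imwrite(f'pics/{n}2.png',f)"
```

```text
t 5.23 [ 525.5 -371.9  149. ] jaw -9.4 gap 35.7 F [ 0.2  0.1 -2.4] q7 0.64
to (527, -372, 76) jaw -9.4 (q7 off 26): [0.1, 1.8, 73.0] [-0.003, -0.0, -0.001]
```

View pics/side2.png

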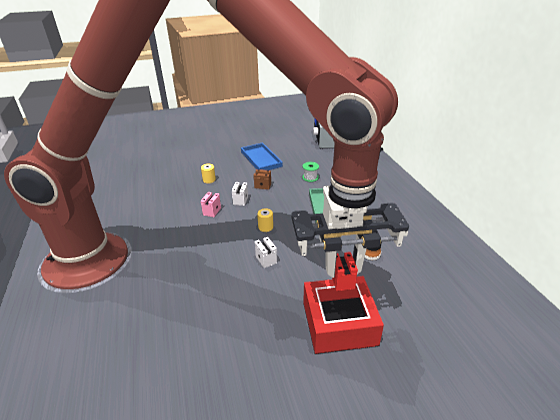

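View pics/top2.png

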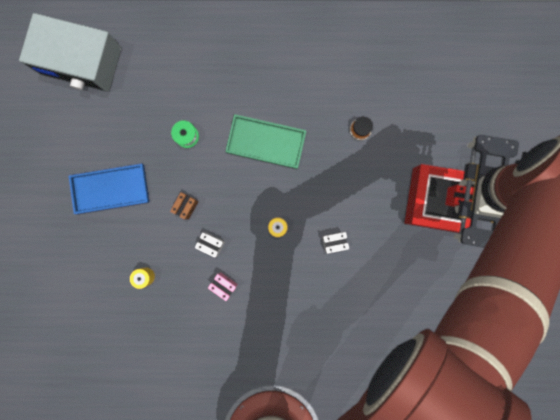

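Request:
servo_tool(rows=[[0,2,15,0,0,0,15],[0,2,30,0,0,0,15],[0,2,45,0,0,0,15],[0,2,60,0,0,0,15],[0,2,70,0,0,0,15],[0,2,75,0,0,0,15],[0,2,75,0,0,0,15],[0,2,75,0,0,0,15],[0,2,75,0,0,0,15]])

```text
t: 6.08
eef_pos: [0.5285, -0.373, 0.0759]
orientation: [2.395, 2.03, -0.001]
wrist_force: [0.2, 0.7, -2.8]
finger_gap: 0.0354
```

```bash
python3 -c "
from h import *
st()
for n in('side',):
  f,d=grab_frame(n);cv2.imwrite(f'pics/{n}3.png',cv2.resize(f[200:380,240:440],None,fx=3,fy=3))"
```

```text
t 6.08 [ 528.5 -373.    75.9] jaw -9.4 gap 35.4 F [ 0.2  0.7 -2.8] q7 0.66
```

View pics/side3.png

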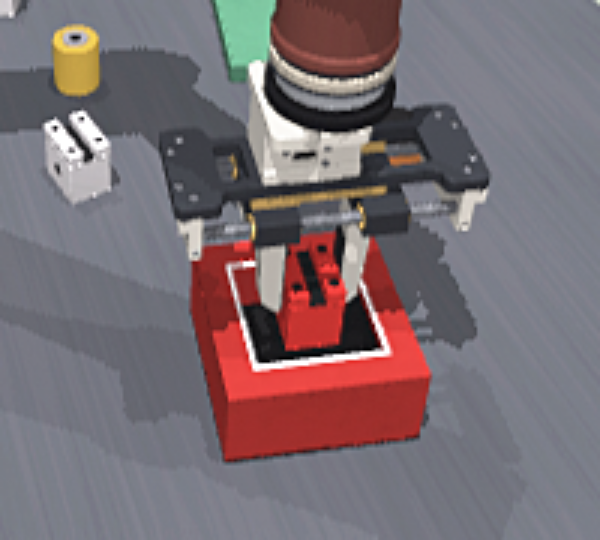

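The close-up shows the block hanging centred in the port (about 313,300), with the fingers above the lid. Releasing it now.

Request:
servo_tool(rows=[[0,0,0,0,0,0,55],[0,0,0,0,0,0,55],[0,0,0,0,0,0,55],[0,0,0,0,0,0,55],[0,0,-10,0,0,0,60],[0,0,-30,0,0,0,70],[0,0,-60,0,0,0,80],[0,0,-90,0,0,0,80],[0,0,-100,0,0,0,80],[0,0,-100,0,0,0,80]])

```text
t: 6.97
eef_pos: [0.5301, -0.3745, 0.1802]
orientation: [2.389, 2.025, 0.002]
wrist_force: [-0.2, 0.3, -0.3]
finger_gap: 0.0743
```

```bash
python3 -c "
from h import *
st();go(430.8,-137.3,120,11.4)
for n in('side',):
  f,d=grab_frame(n);cv2.imwrite(f'pics/{n}4.png',cv2.resize(f[200:380,240:440],None,fx=3,fy=3))"
```

```text
t 6.97 [ 530.1 -374.5  180.2] jaw -9.4 gap 74.3 F [-0.2  0.3 -0.3] q7 0.63
to (430.8, -137.3, 120) jaw 11.4 (q7 off 29): [218.1, -137.3, 58.0] [0.007, 0.007, -0.364]
```

View pics/side4.png

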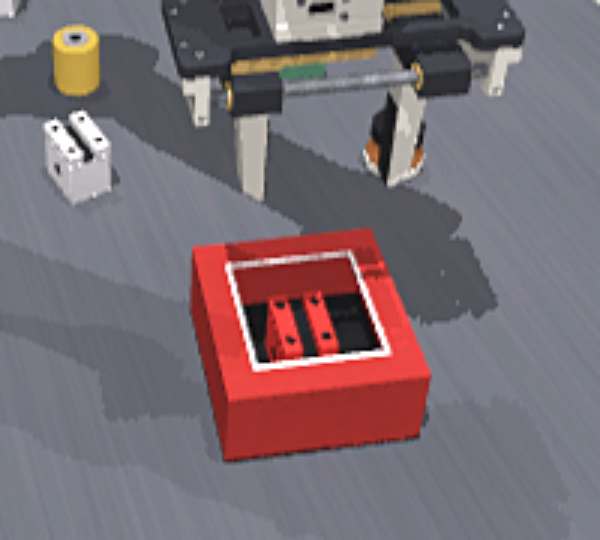

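The reject stands upright inside the box. Rollers come next, starting with the one at (464,-10).

```bash
python3 -c "
from h import *
go(464,-10,90,0)"
```

```text
to (464, -10, 90) jaw -0.0 (q7 off 1): [348.1, -123.9, 86.1] [0.003, 0.003, -0.165]
```

Request:
servo_tool(rows=[[35,-12,0,0,0,-0.02,80],[70,-25,4,0,0,-0.04,80],[105,-37,12,0,0,-0.06,80],[140,-50,22,0,0,-0.08,80],[175,-62,32,0,0,-0.1,80],[210,-75,42,0,0,-0.12,80],[245,-87,52,0,0,-0.14,80],[280,-100,62,0,0,-0.165,80],[315,-112,74,0,0,-0.165,80],[348,-124,86,0,0,-0.165,80],[348,-124,86,0.003,0.003,-0.165,80],[348,-124,86,0.003,0.003,-0.165,80]])

```text
t: 8.02
eef_pos: [0.4616, -0.0074, 0.0882]
orientation: [-2.212, -2.225, 0.005]
wrist_force: [0.7, -0.7, 0.6]
finger_gap: 0.0744
```

Request:
servo_tool(rows=[[0,0,0,0,0,0,80]])

```text
t: 8.1
eef_pos: [0.4614, -0.0084, 0.0876]
orientation: [-2.213, -2.225, 0.008]
wrist_force: [0.2, -0.4, 0.2]
finger_gap: 0.0743
```

```bash
python3 -c "
from h import *
st();go(464,-10,19,0)"
```

```text
t 8.1 [461.4  -8.4  87.6] jaw 0.3 gap 74.3 F [ 0.2 -0.4  0.2] q7 0.26
to (464, -10, 19) jaw -0.0 (q7 off 1): [-1.6, 3.1, 68.6] [-0.006, 0.001, 0.005]
```

Request:
servo_tool(rows=[[-2,3,15,0,0,0,80],[-2,3,32,-0.005,0,0,80],[-2,3,49,-0.005,0,0,80],[-2,3,64,-0.005,0,0,80],[-2,3,69,-0.005,0,0,80],[-2,3,69,-0.005,0,0,80],[-2,3,69,-0.005,0,0,30],[-2,3,69,-0.005,0,0,30],[-2,3,69,-0.005,0,0,25],[-2,3,69,-0.005,0,0,25],[-2,3,69,-0.005,0,0,25],[-2,3,69,-0.005,0,0,25]])

```text
t: 9.1
eef_pos: [0.4644, -0.0104, 0.0191]
orientation: [2.215, 2.227, -0.001]
wrist_force: [-0.5, 0.7, 1.6]
finger_gap: 0.0416
```

Request:
servo_tool(rows=[[0,0,0,0,0,0,25],[0,0,0,0,0,0,25],[0,0,-10,0,0,0,25],[0,0,-30,0,0,0,25],[0,0,-60,0,0,0,25],[0,0,-80,0,0,0,25],[0,0,-90,0,0,0,25],[0,0,-90,0,0,0,25]])

```text
t: 9.77
eef_pos: [0.4657, -0.0103, 0.111]
orientation: [2.213, 2.225, 0.005]
wrist_force: [0.2, -0.2, -0.9]
finger_gap: 0.0416
```

```bash
python3 -c "
from h import *
st();go(541.6,412.7,110,9.6)"
```

```text
t 9.77 [465.7 -10.3 111. ] jaw 0.3 gap 41.6 F [ 0.2 -0.2 -0.9] q7 0.25
to (541.6, 412.7, 110) jaw 9.6 (q7 off -28): [422.5, 78.3, 1.2] [0.005, 0.001, -0.162]
```

Request:
servo_tool(rows=[[35,7,0,0,0,-0.01,25],[70,13,0,0,0,-0.03,25],[105,20,0,0,0,-0.04,25],[140,26,0,0,0,-0.06,25],[175,33,0,0,0,-0.07,25],[210,39,0,0,0,-0.09,25],[245,46,0,0,0,-0.1,25],[280,52,0,0,0,-0.11,25],[315,58,0,0,0,-0.12,25],[350,65,0,0,0,-0.14,25],[385,72,1,0.005,0,-0.15,25],[422,78,1,0.005,0,-0.162,25]])

```text
t: 10.77
eef_pos: [0.5408, 0.4127, 0.108]
orientation: [-2.028, -2.399, 0.007]
wrist_force: [0.8, -0.2, -1.0]
finger_gap: 0.0417
```

Request:
servo_tool(rows=[[28,4,0,0,0,-0.01,25],[28,4,0,0,0,-0.01,25],[28,4,0,0,0,-0.01,25],[28,4,0,0,0,-0.01,25]])

```text
t: 11.1
eef_pos: [0.5395, 0.4393, 0.1061]
orientation: [2.016, 2.409, -0.013]
wrist_force: [1.2, -1.0, -0.9]
finger_gap: 0.0417
```

```bash
python3 -c "
from h import *
st();go(541.6,412.7,24,9.6)"
```

```text
t 11.1 [539.5 439.3 106.1] jaw 10.1 gap 41.7 F [ 1.2 -1.  -0.9] q7 -0.33
to (541.6, 412.7, 24) jaw 9.6 (q7 off -28): [-26.1, -2.1, 82.3] [-0.006, 0.006, 0.009]
```

Request:
servo_tool(rows=[[-13,-1,0,0,0,0.009,25],[-26,-2,0,-0.006,0.006,0.009,25],[-26,-2,20,-0.006,0.006,0.009,25],[-26,-2,40,-0.006,0.006,0.009,25],[-26,-2,52,-0.006,0.006,0.009,25],[-26,-2,52,-0.006,0.006,0.009,25],[-26,-2,52,-0.006,0.006,0.009,25]])

```text
t: 11.68
eef_pos: [0.5418, 0.4117, 0.0536]
orientation: [-2.029, -2.398, 0.003]
wrist_force: [0.5, 1.2, -1.0]
finger_gap: 0.042
```

```bash
python3 -c "
from h import *
st();go(541.6,412.7,23.5,9.6);print(get_obs()['joint_pos'].round(2))
f,d=grab_frame('side');cv2.imwrite('pics/side5.png',cv2.resize(f[80:240,180:380],None,fx=3,fy=3))"
```

```text
t 11.68 [541.8 411.7  53.6] jaw 9.5 gap 42.0 F [ 0.5  1.2 -1. ] q7 -0.29
to (541.6, 412.7, 23.5) jaw 9.6 (q7 off -28): [1.0, 0.0, 30.1] [-0.002, 0.001, -0.001]
[-0.83  0.85  0.28  1.49 -0.29  0.84 -0.29]
```

View pics/side5.png

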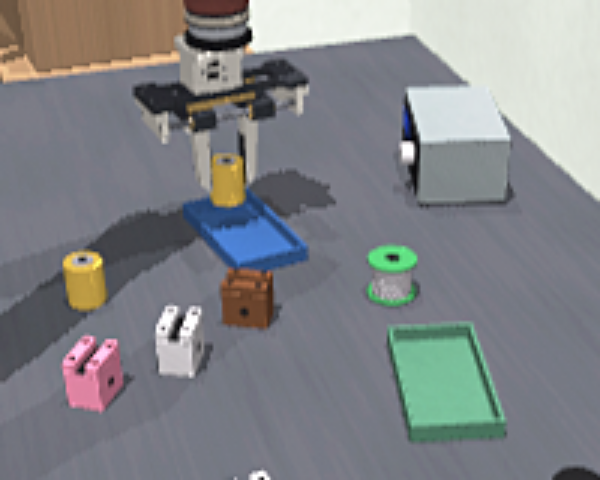

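The roller hangs over the far half of the blue tray (about 228,180 in the crop). Lowering and releasing.

Request:
servo_tool(rows=[[1,0,10,0,0,0,25],[1,0,20,0,0,0,25],[1,0,27,0,0,0,25],[1,0,30,0,0,0,25],[1,0,30,0,0,0,25],[1,0,30,0,0,0,25]])

```text
t: 12.23
eef_pos: [0.5424, 0.4136, 0.0245]
orientation: [2.028, 2.399, 0.001]
wrist_force: [0.3, -0.6, -0.4]
finger_gap: 0.0414
```

Request:
servo_tool(rows=[[0,0,0,0,0,0,60],[0,0,0,0,0,0,60],[0,0,0,0,0,0,60],[0,0,0,0,0,0,60],[0,0,-10,0,0,0,65],[0,0,-30,0,0,0,70],[0,0,-60,0,0,0,80],[0,0,-75,0,0,0,80],[0,0,-75,0,0,0,80]])

```text
t: 12.98
eef_pos: [0.5454, 0.4152, 0.1051]
orientation: [2.026, 2.397, 0.016]
wrist_force: [0.3, -0.8, 0.4]
finger_gap: 0.0739
```

```bash
python3 -c "
from h import *
st();go(351,288,75,39)"
```

```text
t 12.98 [545.4 415.2 105.1] jaw 9.6 gap 73.9 F [ 0.3 -0.8  0.4] q7 -0.3
to (351, 288, 75) jaw 39.0 (q7 off -0): [-93.3, -213.1, 27.6] [0.011, -0.002, -0.514]
```

Request:
servo_tool(rows=[[-12,-27,0,0,0,-0.07,80],[-24,-54,0,0,0,-0.14,80],[-36,-81,0,0,0,-0.21,80],[-48,-108,5,0,0,-0.28,80],[-60,-135,10,0,0,-0.35,80],[-72,-162,16,0,0,-0.42,80],[-84,-190,22,0,0,-0.48,80],[-93,-213,27,0.005,0,-0.514,80],[-93,-213,27,0.011,0,-0.514,80],[-93,-213,27,0.011,0,-0.514,80],[-93,-213,27,0.011,0,-0.514,80]])

```text
t: 13.9
eef_pos: [0.3523, 0.2891, 0.0759]
orientation: [-1.352, -2.835, -0.005]
wrist_force: [0.6, -0.0, -0.3]
finger_gap: 0.0745
```

```bash
python3 -c "
from h import *
st();go(351,288,19,39)
for n in('top',):
  f,d=grab_frame(n);cv2.imwrite(f'pics/{n}6.png',f)"
```

```text
t 13.9 [352.3 289.1  75.9] jaw 39.0 gap 74.5 F [ 0.6 -0.  -0.3] q7 0.11
to (351, 288, 19) jaw 39.0 (q7 off -0): [-0.2, -1.8, 56.9] [0.003, -0.002, -0.0]
```

View pics/top6.png

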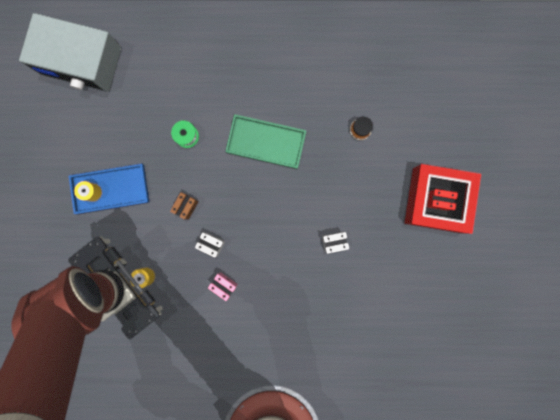

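The top view shows the first roller upright in the blue tray at (85,190) and the reject in the box at (444,200). Next is the second roller.

Request:
servo_tool(rows=[[0,-2,15,0,0,0,80],[0,-2,32,0,0,0,80],[0,-2,49,0,0,0,80],[0,-2,57,0,0,0,80],[0,-2,57,0,0,0,80],[0,-2,57,0,0,0,30],[0,-2,57,0,0,0,30],[0,-2,57,0,0,0,25],[0,-2,57,0,0,0,25],[0,-2,57,0,0,0,25],[0,-2,57,0,0,0,25],[0,-2,57,0,0,0,25]])

```text
t: 14.95
eef_pos: [0.3514, 0.2885, 0.0194]
orientation: [1.353, 2.835, 0.007]
wrist_force: [-0.5, 1.1, 2.9]
finger_gap: 0.0417
```

Request:
servo_tool(rows=[[0,0,0,0,0,0,25],[0,0,0,0,0,0,25],[0,0,-10,0,0,0,25],[0,0,-30,0,0,0,25],[0,0,-60,0,0,0,25],[0,0,-80,0,0,0,25],[0,0,-90,0,0,0,25],[0,0,-90,0,0,0,25]])

```text
t: 15.62
eef_pos: [0.3521, 0.2889, 0.1112]
orientation: [1.352, 2.834, 0.013]
wrist_force: [-0.4, 0.4, -2.7]
finger_gap: 0.0416
```

```bash
python3 -c "
from h import *
st();go(555,334,100,9.6)"
```

```text
t 15.62 [352.1 288.9 111.2] jaw 39.0 gap 41.6 F [-0.4  0.4 -2.7] q7 0.09
to (555, 334, 100) jaw 9.6 (q7 off -21): [-92.6, 185.9, 12.6] [0.008, -0.004, 0.513]
```

Request:
servo_tool(rows=[[-13,26,0,0,0,0.07,25],[-26,53,0,0,0,0.15,25],[-40,79,2,0,0,0.22,25],[-53,106,4,0,0,0.3,25],[-66,132,8,0,0,0.37,25],[-80,160,12,0,0,0.44,25],[-93,186,12,0.008,-0.004,0.513,25],[-93,186,12,0.008,-0.004,0.513,25],[-93,186,12,0.008,-0.004,0.513,25],[-93,186,12,0.008,-0.004,0.513,25],[-93,186,12,0.008,-0.004,0.513,25]])

```text
t: 16.53
eef_pos: [0.5534, 0.3335, 0.0996]
orientation: [-2.025, -2.399, 0.005]
wrist_force: [-1.0, 0.3, -1.0]
finger_gap: 0.0413
```

```bash
python3 -c "
from h import *
st();go(555,334,23.5,9.6)"
```

```text
t 16.53 [553.4 333.5  99.6] jaw 9.7 gap 41.3 F [-1.   0.3 -1. ] q7 -0.18
to (555, 334, 23.5) jaw 9.6 (q7 off -21): [0.2, 1.9, 76.1] [-0.003, 0.0, 0.001]
```

Request:
servo_tool(rows=[[0,2,17,0,0,0,25],[0,2,34,0,0,0,25],[0,2,50,0,0,0,25],[0,2,62,0,0,0,25],[0,2,70,0,0,0,25],[0,2,75,0,0,0,25],[0,2,76,0,0,0,25],[0,2,76,0,0,0,25],[0,2,76,0,0,0,25]])

```text
t: 17.28
eef_pos: [0.5556, 0.334, 0.0242]
orientation: [-2.026, -2.399, 0.003]
wrist_force: [-0.6, -0.2, -1.0]
finger_gap: 0.0414
```

Request:
servo_tool(rows=[[0,0,0,0,0,0,60],[0,0,0,0,0,0,60],[0,0,0,0,0,0,60],[0,0,0,0,0,0,60],[0,0,-10,0,0,0,65],[0,0,-30,0,0,0,70],[0,0,-60,0,0,0,80],[0,0,-75,0,0,0,80],[0,0,-75,0,0,0,80]])

```text
t: 18.03
eef_pos: [0.5588, 0.3353, 0.1044]
orientation: [2.026, 2.399, 0.012]
wrist_force: [-0.4, -0.1, 0.7]
finger_gap: 0.0739
```

```bash
python3 -c "
from h import *
st();go(424.6,139,90,-26)"
```

```text
t 18.03 [558.8 335.3 104.4] jaw 9.6 gap 73.9 F [-0.4 -0.1  0.7] q7 -0.18
to (424.6, 139, 90) jaw -26.0 (q7 off -44): [-171.1, -165.3, 12.7] [0.006, -0.005, 0.622]
```

Request:
servo_tool(rows=[[-22,-21,0,0,0,0.08,80],[-44,-42,0,0,0,0.16,80],[-66,-63,0,0,0,0.24,80],[-88,-84,3,0,0,0.32,80],[-110,-105,6,0,0,0.4,80],[-130,-125,9,0,0,0.48,80],[-150,-145,12,0,0,0.56,80],[-171,-165,12,0.006,-0.005,0.62,80],[-171,-165,12,0.006,-0.005,0.62,80],[-171,-165,12,0.006,-0.005,0.62,80],[-171,-165,12,0.006,-0.005,0.62,80]])

```text
t: 18.95
eef_pos: [0.4256, 0.1399, 0.0908]
orientation: [-2.661, -1.669, -0.002]
wrist_force: [0.3, 0.2, 0.6]
finger_gap: 0.074
```

```bash
python3 -c "
from h import *
st();go(424.6,139,19,-26)
f,d=grab_frame('side');cv2.imwrite('pics/side7.png',cv2.resize(f[80:280,150:350],None,fx=3,fy=3))"
```

```text
t 18.95 [425.6 139.9  90.8] jaw -25.8 gap 74.0 F [0.3 0.2 0.6] q7 -0.36
to (424.6, 139, 19) jaw -26.0 (q7 off -44): [-1.3, -0.6, 71.8] [0.0, -0.001, 0.003]
```

View pics/side7.png

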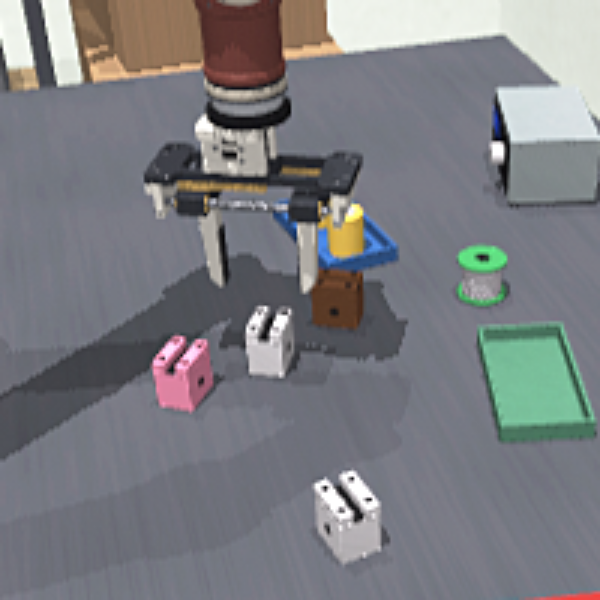

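The open fingers are centred above the near aluminium guide (270,340 in the crop) and clear of the pink and brown blocks. Descending.

Request:
servo_tool(rows=[[-1,-1,17,0,0,0,80],[-1,-1,34,0,0,0,80],[-1,-1,51,0,0,0,80],[-1,-1,66,0,0,0,80],[-1,-1,72,0,0,0,80],[-1,-1,72,0,0,0,80],[-1,-1,72,0,0,0,30],[-1,-1,72,0,0,0,30],[-1,-1,72,0,0,0,20],[-1,-1,72,0,0,0,15],[-1,-1,72,0,0,0,15],[-1,-1,72,0,0,0,15]])

```text
t: 20.0
eef_pos: [0.4249, 0.14, 0.0192]
orientation: [-2.661, -1.67, -0.004]
wrist_force: [2.2, -1.6, 0.1]
finger_gap: 0.0387
```

Request:
servo_tool(rows=[[0,0,0,0,0,0,15],[0,0,0,0,0,0,15],[0,0,0,0,0,0,15],[0,0,-10,0,0,0,15],[0,0,-30,0,0,0,15],[0,0,-60,0,0,0,15],[0,0,-80,0,0,0,15],[0,0,-80,0,0,0,15],[0,0,-80,0,0,0,15]])

```text
t: 20.75
eef_pos: [0.4248, 0.1403, 0.0995]
orientation: [-2.66, -1.671, -0.006]
wrist_force: [-0.2, -0.6, -2.0]
finger_gap: 0.0361
```

```bash
python3 -c "
from h import *
st()
c=np.array([658.1,18.1]);y=np.array([np.cos(np.radians(77.5)),np.sin(np.radians(77.5))])
print(c+40*y,c-40*y)
go(*(c+40*y).round(1),100,-12.5)"
```

```text
t 20.75 [424.8 140.3  99.5] jaw -25.7 gap 36.1 F [-0.2 -0.6 -2. ] q7 -0.36
[666.75758456  57.15184028] [649.44241544 -20.95184028]
to (np.float64(666.8), np.float64(57.2), 100) jaw -12.5 (q7 off -17): [30.2, 254.1, 0.1] [0.002, -0.003, -0.231]
```

Request:
servo_tool(rows=[[3,28,0,0,0,-0.03,15],[6,56,0,0,0,-0.05,15],[10,84,0,0,0,-0.08,15],[13,112,0,0,0,-0.1,15],[17,141,0,0,0,-0.13,15],[20,169,0,0,0,-0.15,15],[23,197,0,0,0,-0.18,15],[26,225,0,0,0,-0.2,15],[30,254,0,0,-0.003,-0.23,15],[30,254,0,0,-0.003,-0.23,15],[30,254,0,0,-0.003,-0.23,15],[30,254,0,0,-0.003,-0.23,15]])

```text
t: 21.75
eef_pos: [0.6646, 0.0574, 0.0975]
orientation: [-2.449, -1.964, 0.004]
wrist_force: [0.2, -0.0, -2.2]
finger_gap: 0.0355
```

```bash
python3 -c "
from h import *
st();go(666.8,57.2,23.5,-12.5)"
```

```text
t 21.75 [664.6  57.4  97.5] jaw -12.6 gap 35.5 F [ 0.2 -0.  -2.2] q7 -0.06
to (666.8, 57.2, 23.5) jaw -12.5 (q7 off -17): [0.3, 2.5, 74.0] [-0.003, 0.0, -0.001]
```

Request:
servo_tool(rows=[[0,2,17,0,0,0,15],[0,2,34,0,0,0,15],[0,2,50,0,0,0,15],[0,2,62,0,0,0,15],[0,2,69,0,0,0,15],[0,2,73,0,0,0,15],[0,2,74,0,0,0,15],[0,2,74,0,0,0,15],[0,2,74,0,0,0,15]])

```text
t: 22.5
eef_pos: [0.6668, 0.057, 0.0242]
orientation: [-2.45, -1.964, 0.002]
wrist_force: [-0.6, 0.6, -1.3]
finger_gap: 0.0359
```

Request:
servo_tool(rows=[[0,0,0,0,0,0,55],[0,0,0,0,0,0,55],[0,0,0,0,0,0,55],[0,0,0,0,0,0,55],[0,0,-10,0,0,0,60],[0,0,-30,0,0,0,70],[0,0,-60,0,0,0,80],[0,0,-75,0,0,0,80],[0,0,-75,0,0,0,80]])

```text
t: 23.25
eef_pos: [0.6703, 0.0566, 0.1045]
orientation: [2.448, 1.962, 0.01]
wrist_force: [-0.1, 0.1, -0.1]
finger_gap: 0.0735
```

```bash
python3 -c "
from h import *
st();go(430.8,-137.3,90,11.4)"
```

```text
t 23.25 [670.3  56.6 104.5] jaw -12.6 gap 73.5 F [-0.1  0.1 -0.1] q7 -0.06
to (430.8, -137.3, 90) jaw 11.4 (q7 off 29): [-241.4, -191.7, 12.5] [0.008, -0.001, -0.418]
```

Request:
servo_tool(rows=[[-27,-21,0,0,0,-0.05,80],[-54,-42,0,0,0,-0.1,80],[-80,-64,0,0,0,-0.15,80],[-107,-85,2,0,0,-0.2,80],[-134,-106,4,0,0,-0.25,80],[-161,-128,6,0,0,-0.3,80],[-188,-149,9,0,0,-0.35,80],[-215,-170,12,0,0,-0.4,80],[-241,-192,12,0.008,0,-0.418,80],[-241,-192,12,0.008,0,-0.418,80],[-241,-192,12,0.008,0,-0.418,80],[-241,-192,12,0.008,0,-0.418,80]])

```text
t: 24.25
eef_pos: [0.4313, -0.1365, 0.0906]
orientation: [1.99, 2.431, 0.002]
wrist_force: [-0.7, -0.4, -0.1]
finger_gap: 0.0742
```

```bash
python3 -c "
from h import *
st();go(430.8,-137.3,19,11.4)
f,d=grab_frame('side');cv2.imwrite('pics/side8.png',cv2.resize(f[110:310,190:390],None,fx=3,fy=3))"
```

```text
t 24.25 [ 431.3 -136.5   90.6] jaw 11.4 gap 74.2 F [-0.7 -0.4 -0.1] q7 0.68
to (430.8, -137.3, 19) jaw 11.4 (q7 off 29): [-0.8, -0.8, 71.6] [0.001, -0.001, -0.0]
```

View pics/side8.png

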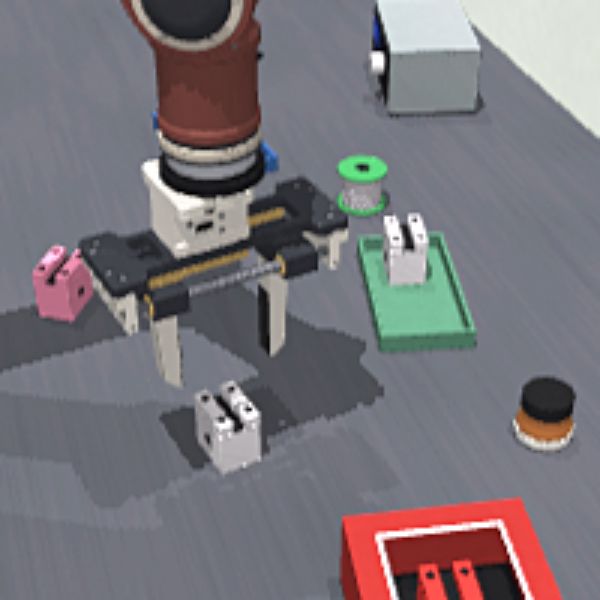

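The first guide stands upright in the green tray (405,250 in the crop), and the fingers are above the second guide (230,425).

Request:
servo_tool(rows=[[-1,-1,17,0,0,0,80],[-1,-1,34,0,0,0,80],[-1,-1,51,0,0,0,80],[-1,-1,66,0,0,0,80],[-1,-1,72,0,0,0,80],[-1,-1,72,0,0,0,80],[-1,-1,72,0,0,0,30],[-1,-1,72,0,0,0,30],[-1,-1,72,0,0,0,20],[-1,-1,72,0,0,0,15],[-1,-1,72,0,0,0,15],[-1,-1,72,0,0,0,15]])

```text
t: 25.3
eef_pos: [0.4314, -0.1372, 0.019]
orientation: [1.988, 2.431, 0.003]
wrist_force: [-0.1, 0.1, -0.8]
finger_gap: 0.0393
```

Request:
servo_tool(rows=[[0,0,0,0,0,0,15],[0,0,0,0,0,0,15],[0,0,0,0,0,0,15],[0,0,-10,0,0,0,15],[0,0,-30,0,0,0,15],[0,0,-60,0,0,0,15],[0,0,-80,0,0,0,15],[0,0,-80,0,0,0,15],[0,0,-80,0,0,0,15]])

```text
t: 26.05
eef_pos: [0.4315, -0.1372, 0.0994]
orientation: [1.986, 2.43, 0.004]
wrist_force: [-0.6, 0.6, -1.8]
finger_gap: 0.0358
```

```bash
python3 -c "
from h import *
st()
go(649.4,-21,100,-12.5)"
```

```text
t 26.05 [ 431.5 -137.2   99.4] jaw 11.5 gap 35.8 F [-0.6  0.6 -1.8] q7 0.68
to (649.4, -21, 100) jaw -12.5 (q7 off -11): [70.5, 236.7, 0.3] [0.004, -0.0, 0.418]
```

Request:
servo_tool(rows=[[8,26,0,0,0,0.05,15],[16,53,0,0,0,0.1,15],[24,79,0,0,0,0.14,15],[32,105,0,0,0,0.19,15],[39,132,0,0,0,0.24,15],[47,158,0,0,0,0.28,15],[55,184,0,0,0,0.33,15],[63,210,0,0,0,0.38,15],[70,237,0,0.004,0,0.418,15],[70,237,0,0.004,0,0.418,15],[70,237,0,0.004,0,0.418,15],[70,237,0,0.004,0,0.418,15]])

```text
t: 27.05
eef_pos: [0.6477, -0.022, 0.0979]
orientation: [-2.447, -1.965, 0.007]
wrist_force: [-0.7, -1.1, -1.7]
finger_gap: 0.0357
```

```bash
python3 -c "
from h import *
st();go(649.4,-21,23.5,-12.5)"
```

```text
t 27.05 [647.7 -22.   97.9] jaw -12.5 gap 35.7 F [-0.7 -1.1 -1.7] q7 0.07
to (649.4, -21, 23.5) jaw -12.5 (q7 off -11): [1.5, 1.8, 74.3] [-0.005, 0.001, 0.0]
```

Request:
servo_tool(rows=[[1,2,17,0,0,0,15],[1,2,34,-0.004,0,0,15],[1,2,50,-0.004,0,0,15],[1,2,62,-0.004,0,0,15],[1,2,69,-0.004,0,0,15],[1,2,73,-0.004,0,0,15],[1,2,74,-0.004,0,0,15],[1,2,74,-0.004,0,0,15],[1,2,74,-0.004,0,0,15]])

```text
t: 27.8
eef_pos: [0.6502, -0.0217, 0.0247]
orientation: [2.449, 1.966, -0.001]
wrist_force: [0.3, -1.0, -2.0]
finger_gap: 0.0358
```

Request:
servo_tool(rows=[[0,0,0,0,0,0,55],[0,0,0,0,0,0,55],[0,0,0,0,0,0,55],[0,0,0,0,0,0,55],[0,0,-10,0,0,0,60],[0,0,-30,0,0,0,70],[0,0,-60,0,0,0,80],[0,0,-90,0,0,0,80],[0,0,-120,0,0,0,80],[0,0,-150,0,0,0,80],[0,0,-150,0,0,0,80]])

```text
t: 28.72
eef_pos: [0.6543, -0.0226, 0.1829]
orientation: [2.442, 1.959, 0.016]
wrist_force: [0.2, 0.0, 0.4]
finger_gap: 0.0746
```

Request:
servo_tool(rows=[[-30,-15,0,0,0,0,80],[-60,-30,0,0,0,0,80],[-90,-45,0,0,0,0,80],[-120,-60,0,0,0,0,80],[-150,-75,0,0,0,0,80],[-180,-90,0,0,0,0,80],[-200,-100,0,0,0,0,80],[-200,-100,0,0,0,0,80],[-200,-100,0,0,0,0,80]])

```text
t: 29.47
eef_pos: [0.5127, -0.1976, 0.182]
orientation: [2.445, 1.954, 0.016]
wrist_force: [0.0, 0.5, -0.7]
finger_gap: 0.0745
```

Run:
```python
from h import *
st()
f,d=grab_frame('top');cv2.imwrite('pics/top9.png',f)
g,_=grab_frame('side');cv2.imwrite('pics/side9.png',g)
S={'r1':(85,190,16),'r2':(125,187,18),'g1':(245,135,22),'g2':(285,145,22),'spool':(184,133,22),'jar':(361,127,20)}
Z={k:(.045,.065,.054) for k in S};Z['spool']=Z['jar']=(.038,.06,.045)
measure(f,d,S,Z)
```

```text
t 29.47 [ 512.7 -197.6  182. ] jaw -12.7 gap 74.5 F [ 0.   0.5 -0.7] q7 0.38
r1 [540.3 411.1] [44.5 40.6] 72.0 n 307 z [0.0508 0.0543 0.0565]
r2 [553.7 332.3] [39.5 41.7] 0.3 n 300 z [0.0515 0.0542 0.0566]
g1 [663.5  56.9] [48.9 37.9] 77.6 n 314 z [0.0461 0.0529 0.0554]
g2 [647.1 -22.3] [47.9 37.8] 77.8 n 307 z [0.0464 0.0532 0.0557]
spool [671.8 200.5] [51.6 51. ] 0.9 n 454 z [0.0425 0.0448 0.0471]
jar [ 687.9 -197.8] [40.2 42. ] 0.2 n 299 z [0.0418 0.0443 0.0468]
```

View pics/top9.png

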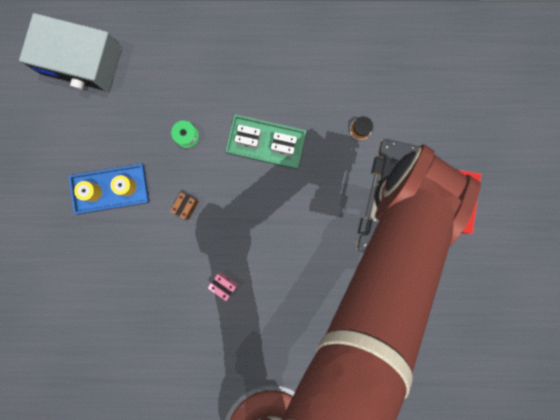

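View pics/side9.png

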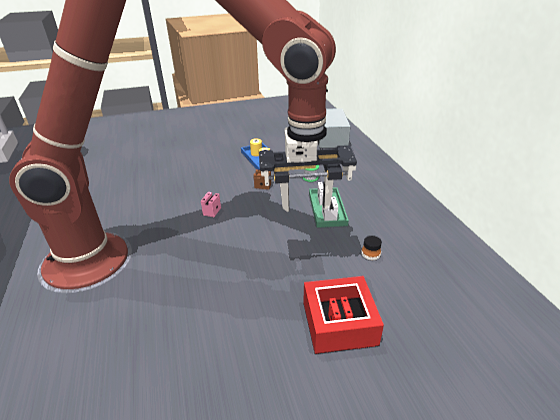

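The top view shows both rollers in the blue tray at (85,190) and (121,185), and both guides in the green tray at (247,135) and (284,143). Their tops read about 53–54 mm, so they stand on the tray floors. The spool and jar haven't moved, and the side view shows the reject in the box at (343,305). I'll let the arm settle and hand in.

Request:
servo_tool(rows=[[0,0,0,0,0,0,80],[0,0,0,0,0,0,80],[0,0,0,0,0,0,80],[0,0,0,0,0,0,80]])

```text
t: 29.9
eef_pos: [0.5149, -0.1942, 0.1813]
orientation: [2.439, 1.964, 0.018]
wrist_force: [0.3, -0.3, 0.5]
finger_gap: 0.0747
```

```bash
python3 -c "
from h import *
st();print(hand_in())"
```

```text
t 29.9 [ 514.9 -194.2  181.3] jaw -12.3 gap 74.7 F [ 0.3 -0.3  0.5] q7 0.38
the job is handed in; nothing more can be done
None
```

The job is done and was handed in at 29.9 s of the 131 s allowed. I lowered the red reject centred into the port and let it go with the fingertips about 10 mm above the lid. Then I stood the two yellow rollers in the blue tray and the two aluminium guides in the green tray.

- **Trays:** the last top view shows all four parts upright within about 3 mm of where I aimed. Their tops read 53–54 mm, which fits standing flat on the 4 mm tray floors.
- **Reject:** the side view shows it upright inside the scrap box.
- **Bystanders:** the spool and jar measure exactly where they started. I did not touch the pink and brown look-alikes and did not re-measure them; they look unmoved in the last pictures.
- **Forces:** wrist force stayed within a few newtons in every reading.
- **Misreadings and slips:** one early automatic fit of a guide came out wrong, so I measured that guide again before gripping it. One needless sideways correction of about 27 mm over the blue tray was undone in the air. No final check failed or disagreed.

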